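# Pack a sampling tray

### The job

Pack the green sampling tray for the next sampling round: lay the marker pen flat in the tray's long narrow bay, and stand the blue-capped vial and the white porcelain crucible upright on the floor of the wide bay, in any order, setting these two down rather than dropping them. The tray must end flat on the worktop; leave the white-capped vial and the pale brass weight where they stand.

Things in the scene. Friction and masses are not known exactly. Their poses are not given: they have to be found in the camera images.
- tray: Loose green plastic tray, 0.7 kg, 156 (x) x 220 (y) mm, rim 29 mm high, on the worktop; grip lugs at the y ends make it 246 mm long over all. Origin: centre of its underside; z up. Floor and outer walls 4 mm thick. A 3 mm divider along y at x = -16.5 mm, its top 20 mm above the worktop, parts a narrow bay (x below it) from a wide bay (x above it). At yaw 0 the narrow bay is nearer the robot.
- narrow_bay (a point): Centre of the narrow bay's floor, 4 mm above the worktop. The bay is 56 mm wide (tray x -74 to -18 mm) and 212 mm long in y; axes as the tray's.
- wide_bay (a point): Centre of the wide bay's floor, 4 mm above the worktop. The bay is 89 mm wide (tray x -15 to +74 mm) and 212 mm long in y; axes as the tray's. Behind the work (from about x = 0.68 m on, y -0.1 to 0.4 m) stands a tall drying oven: keep the gripper clear of it when carrying.
- marker: Marker pen, white barrel with a blue cap, 130 mm long, 16 to 18 mm thick, about 16 g, lying flat; it does not roll, and lies on the worktop. Origin: the middle of its underside; its y axis runs along the pen, z up as it lies. Grip across the middle of the barrel.
- blue_vial: Sample vial with a dark blue cap and white label, 21 mm diameter, 46 mm tall, 20 g, standing. Origin: centre of its underside; z up along its axis. The solid part that can be gripped reaches 38 mm up (the top 8 mm of the cap cannot be gripped); grip across at about 25 mm up.
- crucible: White porcelain crucible, an open cup with flaring wall, 40 mm diameter at the rim, 26 mm at the foot, 35 mm tall, about 24 g, standing. Origin: centre of its underside; z up. Grip across the outside just below the rim, about 25 mm up.
- white_vial: Bystander: sample vial with a light (off-white) cap, 24 mm diameter, 55 mm tall, standing. Origin: centre of its underside. Leave alone.
- weight: Bystander: pale brass (cream-coloured) calibration weight with a knob, 29 mm diameter, 46 mm tall, 0.2 kg, standing. Origin: centre of its underside. Leave alone.
Not all that is in view belongs to the job. There is more than one size of the blue_vial; the one meant has the size given above.

How it is judged:
At the end, for the whole second after the job is handed in: Marker level (0.15 rad) in the narrow bay, middle within 50 mm of the bay's lengthwise; blue-capped vial and crucible upright (0.15 rad) on the wide bay's floor (under 10 mm above tray underside); tray flat on the worktop (under 5 mm up); all at rest; bystanders moved under 30 mm (x of blue_vial in the frame of tray between -0.012 and 0.072 m and y of blue_vial in the frame of tray between -0.105 and 0.105 m and z of each of blue_vial, crucible in the frame of tray below 0.01 m and angle between each of blue_vial, crucible's own z axis and vertical below 0.15 rad and linear speed of each of blue_vial, crucible, marker, tray below 0.03 m/s and x of crucible in the frame of tray between -0.012 and 0.072 m and y of crucible in the frame of tray between -0.105 and 0.105 m and distance of each of white_vial, weight from where it was at the start of the episode below 0.03 m and x of marker in the frame of tray between -0.074 and -0.018 m and y of marker in the frame of tray between -0.05 and 0.05 m and z of marker in the frame of tray below 0.022 m and angle between marker's own y axis and vertical between 1.42 and 1.72 rad and angle between tray's own z axis and vertical below 0.05 rad and height (world z) of tray below 0.005 m); the robot touches nothing.
It fails at once if the blue-capped vial was dropped (fell freely more than about 25 mm) (linear speed of blue_vial above 0.7 m/s and contact force between the fingers and blue_vial below 0.01 N).
It fails at once if the crucible was dropped (fell freely more than about 25 mm) (linear speed of crucible above 0.7 m/s and contact force between the fingers and crucible below 0.01 N).
It fails at once if the white-capped vial was moved more than 30 mm or knocked over (distance of white_vial from where it was at the start of the episode above 0.03 m or angle between white_vial's own z axis and vertical above 0.5 rad).
It fails at once if the brass weight was moved more than 30 mm or knocked over (distance of weight from where it was at the start of the episode above 0.03 m or angle between weight's own z axis and vertical above 0.5 rad).
It also fails if it takes over 72 s, if anything falls off the work surface, if the arm or the gripper's body presses on something with over 40 N, if the wrist force passes 120 N, or if a joint passes its speed limit or range.

### The arm

A 6-joint arm with a two-finger parallel gripper is mounted at the origin on a cart in front of the work surface, level with it; the furniture and walls round the work are solid. World frame = base frame: x ahead of the robot, y to its left, z up, the work surface at z = 0. Lengths are in m, angles in rad, forces in N, time in s.
With the tool pointing down it reaches from about 0.4 to 0.825 m from the base axis. Payload 7 kg.
Tool frame: the origin (TCP) lies midway between the tips of the shut fingers; the grasp point (between the pads) lies hold_point_z behind it (hold_point_z is the distance from the TCP to the grasp point, in m); z points along the fingers, y is the line along which they close (so a half turn about z gives the same grasp; the last joint's range is limited). The gripper opens to 88 mm and grips with 3 to 60 N. Pads are 19 mm wide; open, the fingers measure 130 mm over their backs; the gripper's body (78 mm by 193 mm) begins 47 mm behind the grasp point.
Start: joints at [-0.931, 0.359, 0.012, 0, -1.224, -0.288], TCP at [0.233, -0.634, 0.193] pointing down, gripper open.
Joint ranges: [-3.07, 3.07], [-1.43, 2.12], [-1.02, 1.25], [-3.03, 1.67], [-3.05, -0], [-3.03, 3.03]. Speed limits (rad/s): [2.39, 2.39, 3.01, 3.14, 3.14, 3.14].

### API

Orientations are given as [roll, pitch, yaw] about the fixed x, y, z axes, in that order (R = Rz(yaw) Ry(pitch) Rx(roll)).
In Python, from station import * gives the robot as it stands.
- The arm moves only by the tool apply_moves, never from a script. Its argument "steps" is a list of rows, each an object with "translation": the shift along the world's x, y, z scaled (see below), a list of three; "rotation": the turn, a rotation vector about the world's x, y, z scaled (see below), a list of three. A call has exactly 10 rows; each row is the pose to reach, as a shift and turn from the pose commanded when the call began; what a row does not reach only later rows make up. The controller multiplies each number of a shift by 250 mm and each number of a turn by 30 degrees. A row lasts 1/12 s, in which the tool goes at most 41.7 mm and 7.16 degrees, less where a joint would pass 70% of its speed; a pose out of reach is approached as far as the arm can. A call with a number of a shift or a turn outside -1 to 1 is refused whole. A call with a gripper value outside its range is refused whole. "jaw" is the closure, from -1 (fully open) to 1 (shut), so that 0 is half open, set as the call begins (left out, the last holds). The fingers move at their own pace and stop on an object; "newtons" is the grip in N (left out, the last holds). Time passes only in rows, so rows that repeat a pose let the fingers close, or fill a call up. It gives the time, the measured TCP pose, the force, the opening and the grip force at its end, in the units of the state.
- get_state(): the state, without advancing time (a new reading comes with each control period).
- grab_frame(name): name is "scene" or "top" or "wrist"; returns the picture (384x512x3 uint8, blue, green, red); there is no depth.
- camera_model(name): a dict with "fx", "fy", "cx", "cy" (pixels), "xyz" and "rotation" of the camera in the world. Camera axes: x right, y down, z forward; pixel columns grow to the right and rows downward; lengths in m; the calibration is good to about 2 mm. A picture is of the moment at which its call begins: read the wrist's pose just before it. camera_model takes no time and is no camera call; for the wrist camera it gives the pose at the moment of the call.
- job_done(): hands the job in; it is judged then, once.
The state is a dict: "t": time; "q": joint angles; "qd": joint speeds; "joint_efforts": joint torques, N m; "eef_pos": TCP position; "ee_rot": TCP orientation; "force": force on the tool from outside, world axes, zero at the start; "moment": the same for the moment, N m; "width": finger opening in m; "gripper_force": force on a finger pad.
Only numpy, scipy, OpenCV 4.12 (cv2) and the standard library are available. Lean on these libraries where they do the work, as an engineer would, in place of code of your own. Each camera call takes 0.05 s, during which the arm holds its last target. There are 200 camera calls.

## Working session

There is one attempt and no reset: what is moved stays moved. The work goes in short steps, Python scripts to look and compute and a tool call to move; the robot and the scene stay as the last step left them, time stands still between calls to the robot, and variables do not carry over. Pictures are saved under pics/ and viewed, at most 10 in all, crops included, and the job is handed in when it is done.

Besides the shell and the picture viewer there is one more tool, called after "Call:" in YAML: its name, and indented under it one key for each argument. apply_moves: Moves the arm, as the interface text tells. Shifts and turns lie within -1 to 1; 1 stands for 250 mm of shift or 30 degrees of turn. Its arguments: {"type":"object","properties":{"steps":{"type":"array"},"jaw":{"type":"number"},"newtons":{"type":"number"}},"required":["steps"]}

```bash
mkdir -p pics
cat > h.py <<'E'
from station import *
import numpy as np, cv2
def ray(cam,u,v,z,c=None):
    c=c or camera_model(cam); R=np.array(c["rotation"]); o=np.array(c["xyz"])
    if R.shape!=(3,3):
        from scipy.spatial.transform import Rotation as Ro
        R=Ro.from_euler('xyz',R).as_matrix()
    d=R@np.array([(u-c["cx"])/c["fx"],(v-c["cy"])/c["fy"],1]); return o+d*(z-o[2])/d[2]
E
python3 - <<'E'
from h import *
for n in("scene","top"):
    im=np.array(grab_frame(n)); cv2.imwrite(f"pics/{n}0.png",im); cv2.imwrite(f"pics/{n}0b.png",cv2.resize(im,(800,600),interpolation=cv2.INTER_CUBIC)); print(n,camera_model(n))
print(camera_model("wrist")); print(get_state())
E
```

```text
scene {'fx': 358.76021338956446, 'fy': 358.76021338956446, 'cx': 254.2917703977222, 'cy': 190.81383400874688, 'xyz': array([ 0.05926059, -0.48590968,  0.49517321]), 'rotation': array([-2.1429846 , -0.00928651, -0.63560506])}
top {'fx': 418.8810480417454, 'fy': 418.8810480417454, 'cx': 248.21999088930545, 'cy': 194.98952517803363, 'xyz': array([0.35822266, 0.08227044, 1.01647563]), 'rotation': array([-3.00411769, -0.00341871, -1.57176344])}
{'fx': 326.9901681322854, 'fy': 326.9901681322854, 'cx': 258.3541973954083, 'cy': 192.88140257180515, 'xyz': array([ 0.17113737, -0.65718429,  0.38306779]), 'rotation': array([ 2.89122426e+00, -2.17975325e-03,  1.92165400e+00])}
{'t': 0.1, 'q': array([-9.30905557e-01,  3.59302375e-01,  1.11237497e-02, -3.17239990e-04,
       -1.22410492e+00, -2.88111923e-01]), 'qd': array([-1.79605537e-03, -2.09106612e-03,  9.19063748e-04, -4.47419316e-05,
       -4.35983091e-05, -3.69269960e-05]), 'joint_efforts': array([ 4.44035140e-04, -5.84162164e+01,  2.93753707e+01,  7.01552868e+00,
        1.01687363e-02, -7.44219960e-05]), 'eef_pos': array([ 0.23238469, -0.63319761,  0.19261155]), 'ee_rot': array([ 3.14008199e+00, -1.36673641e-04, -2.78992172e+00]), 'force': array([-0.1323649 , -0.62541538,  0.94813894]), 'moment': array([0.00626093, 0.0040724 , 0.00659495]), 'gripper_force': 0.0, 'width': 0.08788359008324523}
```

View pics/top0b.png

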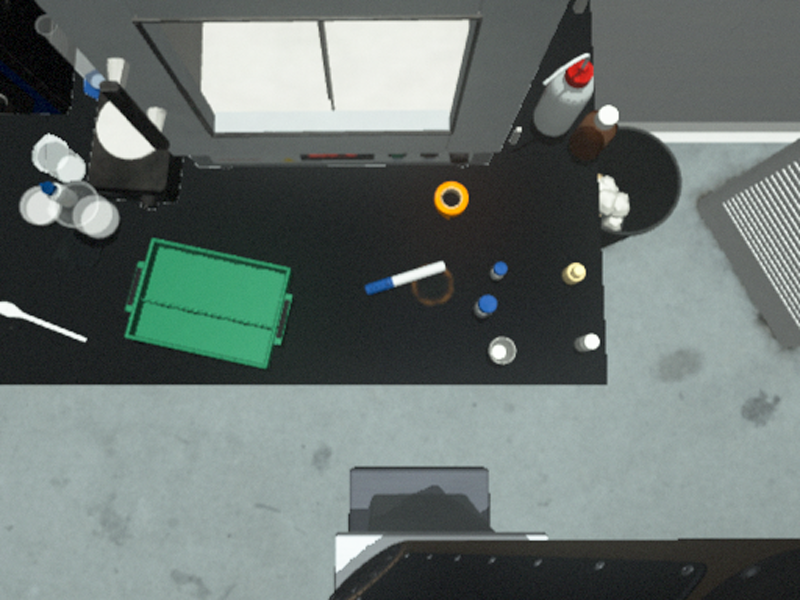

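View pics/scene0b.png

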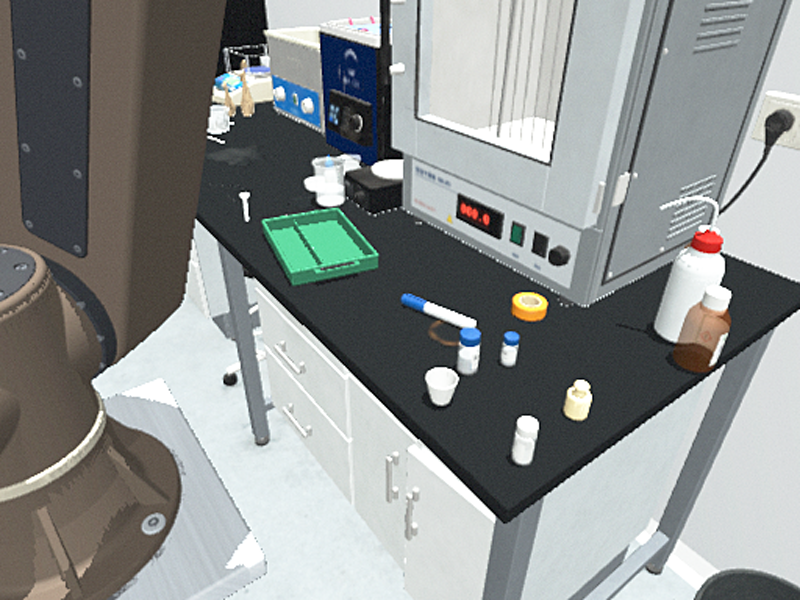

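The top view shows the tray at (210,303), the marker at (405,277), the blue-capped candidates at large (486,305) and small (499,269), the crucible at (502,350), the weight at (574,272) and the white vial at (588,342). The orange tape and the spoon don't belong to the job. The two blue vials have to be told apart by size, so I'll measure them.

Run:
```python
from h import *
s=1.5625
np.set_printoptions(precision=4,suppress=True)
T=lambda u,v,z:ray("top",u/s,v/s,z)
S=lambda u,v,z:ray("scene",u/s,v/s,z)
print("tray",*[T(*p,.029)for p in[(153,240),(291,267),(268,367),(126,337)]])
print("marker ends",T(366,287,.009),T(445,266,.009))
for n,t,sb,st in[("big",(487,302),(467,370),(470,332)),("small",(501,267),(509,362),(511,335))]:
    b=S(*sb,0); print(n,"base scene",b)
    for z in(.04,.046,.055,.065): print(z,T(*t,z)[:2],S(*st,z)[:2])
print("cruc",T(503,349,.035),S(442,400,0),S(442,375,.035)); print("white",T(588,341,.055),S(523,460,0)); print("weight",T(574,270,.046),S(577,414,0)); print("tape",T(451,198,.02))
a=cv2.imread("pics/scene0.png")[200:305,245:385]; b=cv2.imread("pics/top0.png")[155:235,225:391]
cv2.imwrite("pics/crop.png",np.vstack([cv2.resize(a,(400,300),interpolation=3),cv2.resize(b,(400,193),interpolation=3)]))
```

```text
tray [0.5957 0.4409 0.029 ] [0.5533 0.2273 0.029 ] [0.4004 0.2589 0.029 ] [0.4457 0.4744 0.029 ]
marker ends [0.5254 0.1127 0.009 ] [ 0.5587 -0.0109  0.009 ]
big base scene [ 0.4893 -0.0708  0.    ]
0.04 [ 0.4973 -0.0707] [ 0.5124 -0.0469]
0.046 [ 0.4965 -0.0698] [ 0.5065 -0.0527]
0.055 [ 0.4952 -0.0684] [ 0.4975 -0.0614]
0.065 [ 0.4937 -0.0668] [ 0.4876 -0.071 ]
small base scene [ 0.5483 -0.0922  0.    ]
0.04 [ 0.551  -0.0932] [ 0.5533 -0.0848]
0.046 [ 0.5498 -0.0921] [ 0.5468 -0.0901]
0.055 [ 0.548  -0.0905] [ 0.537 -0.098]
0.065 [ 0.5461 -0.0887] [ 0.5261 -0.1068]
cruc [ 0.4268 -0.094   0.035 ] [ 0.4234 -0.0959  0.    ] [ 0.4269 -0.0889  0.035 ]
white [ 0.4371 -0.216   0.055 ] [ 0.4344 -0.2242  0.    ]
weight [ 0.5452 -0.2022  0.046 ] [ 0.5431 -0.2132  0.    ]
tape [ 0.6654 -0.0208  0.02  ]
```

View pics/crop.png

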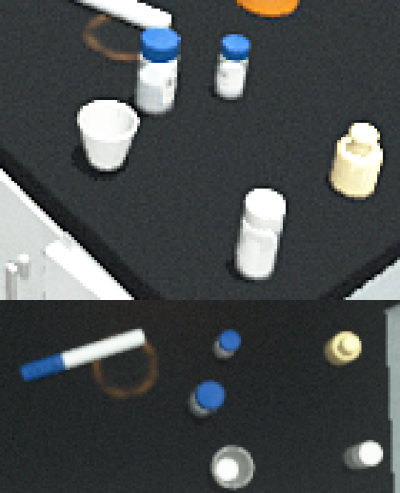

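The two views agree on the small blue vial's height at about 45 mm, so it is the target at (0.549,-0.092). The large one comes out at about 62 mm and is a decoy. The tray is at (0.499,0.350) with yaw -11.6°. I'll head for the crucible first.

```bash
python3 -c "
import station
print([n for n in dir(station) if n[0]!='_']); print(getattr(station,'hold_point_z',None))"
```

```text
['Unreachable', 'camera_model', 'get_state', 'grab_frame', 'hold_point_z', 'job_done']
0.0188
```

Call:
apply_moves:
  steps:
    - {"translation":[0.06,0.1,0],"rotation":[0,0,0]}
    - {"translation":[0.12,0.25,0],"rotation":[0,0,-0.1]}
    - {"translation":[0.18,0.4,0],"rotation":[0,0,-0.2]}
    - {"translation":[0.24,0.55,0],"rotation":[0,0,-0.3]}
    - {"translation":[0.3,0.7,0],"rotation":[0,0,-0.4]}
    - {"translation":[0.36,0.85,0],"rotation":[0,0,-0.5]}
    - {"translation":[0.4,1,0],"rotation":[0,0,-0.67]}
    - {"translation":[0.4,1,0],"rotation":[0,0,-0.67]}
    - {"translation":[0.4,1,0],"rotation":[0,0,-0.67]}
    - {"translation":[0.4,1,0],"rotation":[0,0,-0.67]}

```text
t: 0.93
eef_pos: [0.3328, -0.3835, 0.1936]
ee_rot: [-3.141, 0.0, -3.138]
force: [0.3, -0.5, -0.2]
width: 0.0873
gripper_force: 0.0
```

Call:
apply_moves:
  steps:
    - {"translation":[0.04,0.15,0],"rotation":[0,0,0]}
    - {"translation":[0.08,0.3,0],"rotation":[0,0,0]}
    - {"translation":[0.12,0.45,0],"rotation":[0,0,0]}
    - {"translation":[0.16,0.6,0],"rotation":[0,0,0]}
    - {"translation":[0.2,0.75,0],"rotation":[0,0,0]}
    - {"translation":[0.25,0.9,0],"rotation":[0,0,0]}
    - {"translation":[0.28,1,0],"rotation":[0,0,0]}
    - {"translation":[0.28,1,0],"rotation":[0,0,0]}
    - {"translation":[0.28,1,0],"rotation":[0,0,0]}
    - {"translation":[0.28,1,0],"rotation":[0,0,0]}

```text
t: 1.77
eef_pos: [0.4025, -0.1344, 0.1932]
ee_rot: [-3.141, -0.001, -3.141]
force: [0.3, -0.5, 0.3]
width: 0.0875
gripper_force: 0.0
```

```bash
cat > look.py <<'E'
import sys
from h import *
c=camera_model("wrist"); im=np.array(grab_frame("wrist")); n=sys.argv[1]
import pickle; pickle.dump((c,get_state()),open(n+".pkl","wb"))
cv2.imwrite("pics/"+n+".png",cv2.resize(im,(800,600),interpolation=3))
E
python3 look.py w1
```

```text
(no output)
```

View pics/w1.png

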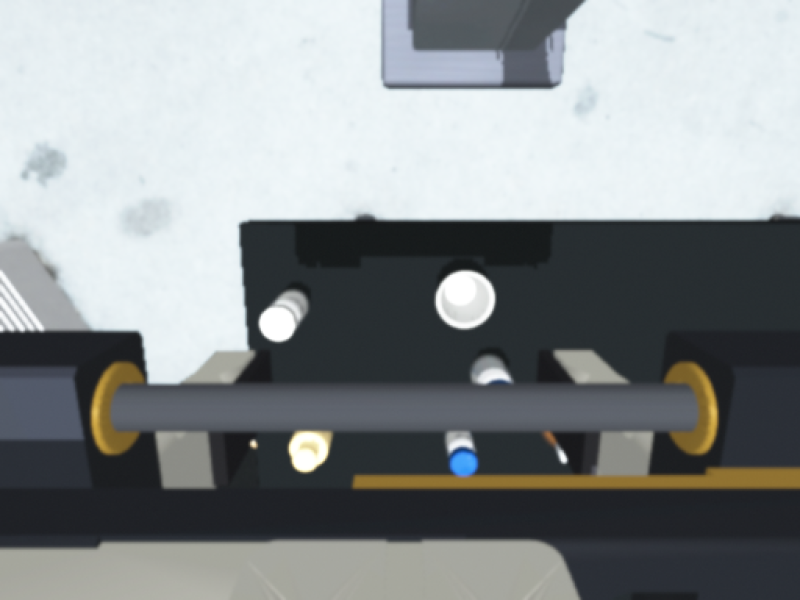

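The wrist view shows the crucible rim centred at (465,298), the white vial cap at (278,323), the small blue cap at (462,462) and the weight knob at (305,458).

Run:
```python
from h import *
import pickle
c,s=pickle.load(open("w1.pkl","rb")); print(s["eef_pos"])
for n,u,v,z in[("cruc",465,298,.035),("white",278,323,.055),("blue",462,462,.046),("weight",305,458,.046)]: print(n,ray("wrist",u/1.5625,v/1.5625,z,c))
```

```text
[ 0.40232098 -0.13473744  0.19318728]
cruc [ 0.42361798 -0.09202507  0.035     ]
white [ 0.43591622 -0.21949043  0.055     ]
blue [ 0.5461706  -0.09191533  0.046     ]
weight [ 0.54279533 -0.20815566  0.046     ]
```

Call:
apply_moves:
  steps:
    - {"translation":[0.09,0.166,0],"rotation":[0,0,0]}
    - {"translation":[0.09,0.166,-0.1],"rotation":[0,0,0]}
    - {"translation":[0.09,0.166,-0.22],"rotation":[0,0,0]}
    - {"translation":[0.09,0.166,-0.34],"rotation":[0,0,0]}
    - {"translation":[0.09,0.166,-0.46],"rotation":[0,0,0]}
    - {"translation":[0.09,0.166,-0.58],"rotation":[0,0,0]}
    - {"translation":[0.09,0.166,-0.68],"rotation":[0,0,0]}
    - {"translation":[0.09,0.166,-0.744],"rotation":[0,0,0]}
    - {"translation":[0.09,0.166,-0.744],"rotation":[0,0,0]}
    - {"translation":[0.09,0.166,-0.744],"rotation":[0,0,0]}

```text
t: 2.65
eef_pos: [0.4243, -0.0935, 0.0069]
ee_rot: [-3.141, -0.003, 3.141]
force: [-0.8, 0.7, 0.1]
width: 0.0874
gripper_force: 0.0
```

Call:
apply_moves:
  steps:
    - {"translation":[0,0,0],"rotation":[0,0,0]}
    - {"translation":[0,0,0],"rotation":[0,0,0]}
    - {"translation":[0,0,0],"rotation":[0,0,0]}
    - {"translation":[0,0,0],"rotation":[0,0,0]}
    - {"translation":[0,0,0],"rotation":[0,0,0]}
    - {"translation":[0,0,0],"rotation":[0,0,0]}
    - {"translation":[0,0,0],"rotation":[0,0,0]}
    - {"translation":[0,0,0],"rotation":[0,0,0]}
    - {"translation":[0,0,0],"rotation":[0,0,0]}
    - {"translation":[0,0,0],"rotation":[0,0,0]}
  jaw: 1
  newtons: 8

```text
t: 3.48
eef_pos: [0.425, -0.0921, 0.0074]
ee_rot: [-3.142, -0.0, -3.14]
force: [0.3, 0.1, 1.0]
width: 0.0264
gripper_force: 0.0
```

Call:
apply_moves:
  steps:
    - {"translation":[0,0,0],"rotation":[0,0,0]}
    - {"translation":[0,0,0],"rotation":[0,0,0]}
    - {"translation":[0,0,0],"rotation":[0,0,0]}
    - {"translation":[0,0,0],"rotation":[0,0,0]}
    - {"translation":[0,0,0],"rotation":[0,0,0]}
    - {"translation":[0,0,0],"rotation":[0,0,0]}
    - {"translation":[0,0,0],"rotation":[0,0,0]}
    - {"translation":[0,0,0],"rotation":[0,0,0]}
    - {"translation":[0,0,0],"rotation":[0,0,0]}
    - {"translation":[0,0,0],"rotation":[0,0,0]}

```text
t: 4.32
eef_pos: [0.4251, -0.0921, 0.0075]
ee_rot: [3.142, 0.0, -3.141]
force: [0.5, -0.4, 0.0]
width: 0.0006
gripper_force: 0.0
```

Run:
```python
from h import *
a=np.array(grab_frame("scene"))[150:330,200:400]; b=np.array(grab_frame("wrist"))
cv2.imwrite("pics/g1.png",np.hstack([cv2.resize(a,(400,360),interpolation=3),cv2.resize(b[120:336,180:420],(400,360))]))
```

```text
(no output)
```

View pics/g1.png

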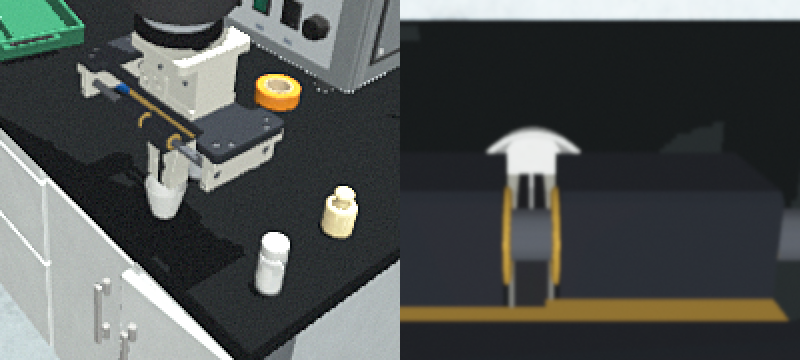

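Run:
```python
from h import *
from scipy.spatial.transform import Rotation as Ro
im={}
for n in("scene","wrist"):
    c=camera_model(n); a=np.array(grab_frame(n)).copy()
    R=Ro.from_euler('xyz',c["rotation"]).as_matrix()
    def P(p):
        q=R.T@(np.array(p)-c["xyz"]); return (c["fx"]*q[0]/q[2]+c["cx"],c["fy"]*q[1]/q[2]+c["cy"])
    k=4; u0,v0=map(int,P((.425,-.093,.02))); u0-=50;v0-=60
    b=cv2.resize(a[v0:v0+120,u0:u0+100],None,fx=k,fy=k,interpolation=3)
    for z,r in((.035,.02),(0,.013)):
        pts=[[(x-o)*k for x,o in zip(P((.425+r*np.cos(t),-.093+r*np.sin(t),z)),(u0,v0))] for t in np.linspace(0,6.28,40)]
        cv2.polylines(b,[np.int32(pts)],True,(0,0,255),1)
    im[n]=b; print(n,u0,v0,b.shape)
cv2.imwrite("pics/g2.png",np.hstack(list(im.values())))
```

```text
scene 233 187 (480, 400, 3)
wrist 208 166 (480, 400, 3)
```

View pics/g2.png

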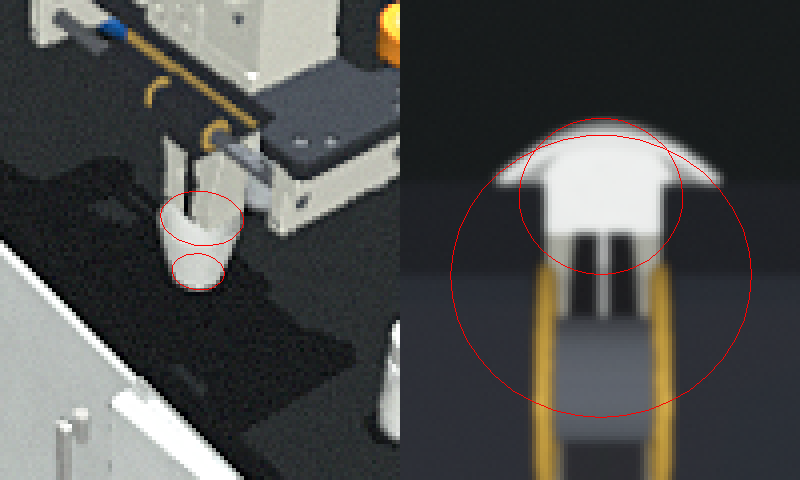

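The cup hasn't moved and the shut fingers are standing inside its rim. I'll back straight up, check the cup numerically, and retry with a gentler close.

Call:
apply_moves:
  steps:
    - {"translation":[0,0,0.02],"rotation":[0,0,0]}
    - {"translation":[0,0,0.04],"rotation":[0,0,0]}
    - {"translation":[0,0,0.07],"rotation":[0,0,0]}
    - {"translation":[0,0,0.1],"rotation":[0,0,0]}
    - {"translation":[0,0,0.15],"rotation":[0,0,0]}
    - {"translation":[0,0,0.2],"rotation":[0,0,0]}
    - {"translation":[0,0,0.26],"rotation":[0,0,0]}
    - {"translation":[0,0,0.32],"rotation":[0,0,0]}
    - {"translation":[0,0,0.36],"rotation":[0,0,0]}
    - {"translation":[0,0,0.36],"rotation":[0,0,0]}

```text
t: 5.35
eef_pos: [0.4267, -0.092, 0.1003]
ee_rot: [3.141, 0.005, -3.14]
force: [0.7, -0.3, 0.6]
width: 0.0005
gripper_force: 0.0
```

```bash
cat > blob.py <<'E'
import sys
from h import *
# whitish blobs in scene image (bystanders, crucible) + base contact
a=np.array(grab_frame("scene")); r=a[205:300,255:385].astype(int)
m=((r.min(2)>130)&(r.max(2)-r.min(2)<40)).astype(np.uint8)
n,l,st,ce=cv2.connectedComponentsWithStats(m)
for i in range(1,n):
    x,y,w,h,ar=st[i]
    if ar>40: print("box",x+255,y+205,w,h,ar,"base",ray("scene",x+255+w/2,y+205+h-2,0)[:2])
cv2.imwrite("pics/lastscene.png",a)
E
python3 blob.py; echo start; sed 's/np.array(grab_frame("scene"))/cv2.imread("pics\/scene0.png")/;/lastscene/d' blob.py|python3 -
```

```text
box 286 205 19 5 63 base [0.55428464 0.01234509]
box 293 219 14 20 206 base [ 0.49075382 -0.07264361]
box 321 219 11 15 114 base [ 0.54885655 -0.09394324]
box 273 235 20 24 368 base [ 0.42177808 -0.09819255]
box 364 243 15 15 103 base [ 0.56704984 -0.19962821]
box 328 266 17 31 392 base [ 0.43595957 -0.22700553]
box 255 269 32 31 515 base [ 0.33833222 -0.16441206]
box 373 291 12 9 58 base [ 0.49127261 -0.27537386]
start
box 285 205 20 5 68 base [0.55331725 0.01303952]
box 293 219 14 21 225 base [ 0.48853187 -0.07506543]
box 321 219 11 15 121 base [ 0.54885655 -0.09394324]
box 272 235 22 25 390 base [ 0.4199382  -0.10036451]
box 364 243 15 22 157 base [ 0.55097456 -0.21227792]
box 328 266 17 32 403 base [ 0.43428266 -0.22855108]
box 255 269 32 31 515 base [ 0.33833222 -0.16441206]
box 373 291 12 9 58 base [ 0.49127261 -0.27537386]
```

Call:
apply_moves:
  steps:
    - {"translation":[0,0,0],"rotation":[0,0,0]}
    - {"translation":[0,0,0],"rotation":[0,0,0]}
    - {"translation":[0,0,0],"rotation":[0,0,0]}
    - {"translation":[0,0,0],"rotation":[0,0,0]}
    - {"translation":[0,0,0],"rotation":[0,0,0]}
    - {"translation":[0,0,0],"rotation":[0,0,0]}
    - {"translation":[0,0,0],"rotation":[0,0,0]}
    - {"translation":[0,0,0],"rotation":[0,0,0]}
    - {"translation":[0,0,0],"rotation":[0,0,0]}
    - {"translation":[0,0,0],"rotation":[0,0,0]}
  jaw: -0.36

```text
t: 6.23
eef_pos: [0.4251, -0.0921, 0.0974]
ee_rot: [-3.142, -0.0, -3.141]
force: [-0.1, 0.0, 0.2]
width: 0.0578
gripper_force: 0.0
```

Call:
apply_moves:
  steps:
    - {"translation":[0,0,-0.05],"rotation":[0,0,0]}
    - {"translation":[0,0,-0.1],"rotation":[0,0,0]}
    - {"translation":[0,0,-0.15],"rotation":[0,0,0]}
    - {"translation":[0,0,-0.2],"rotation":[0,0,0]}
    - {"translation":[0,0,-0.25],"rotation":[0,0,0]}
    - {"translation":[0,0,-0.3],"rotation":[0,0,0]}
    - {"translation":[0,0,-0.35],"rotation":[0,0,0]}
    - {"translation":[0,0,-0.36],"rotation":[0,0,0]}
    - {"translation":[0,0,-0.36],"rotation":[0,0,0]}
    - {"translation":[0,0,-0.36],"rotation":[0,0,0]}

```text
t: 7.07
eef_pos: [0.4253, -0.0921, 0.0078]
ee_rot: [-3.141, 0.0, -3.14]
force: [-0.1, -0.9, 0.5]
width: 0.0596
gripper_force: 0.0
```

Call:
apply_moves:
  steps:
    - {"translation":[0,0,0],"rotation":[0,0,0]}
    - {"translation":[0,0,0],"rotation":[0,0,0]}
    - {"translation":[0,0,0],"rotation":[0,0,0]}
    - {"translation":[0,0,0],"rotation":[0,0,0]}
    - {"translation":[0,0,0],"rotation":[0,0,0]}
    - {"translation":[0,0,0],"rotation":[0,0,0]}
    - {"translation":[0,0,0],"rotation":[0,0,0]}
    - {"translation":[0,0,0],"rotation":[0,0,0]}
    - {"translation":[0,0,0],"rotation":[0,0,0]}
    - {"translation":[0,0,0],"rotation":[0,0,0]}
  jaw: 0.25
  newtons: 15

```text
t: 7.9
eef_pos: [0.4251, -0.0921, 0.0074]
ee_rot: [-3.142, -0.0, -3.141]
force: [0.2, -0.1, 0.2]
width: 0.0331
gripper_force: 0.0
```

```bash
python3 blob.py; python3 -c "
from station import *
s=get_state();print(s['width'],s['gripper_force'],s['eef_pos'])
import cv2,numpy as np
a=np.array(grab_frame('scene'))[175:275,225:345];b=np.array(grab_frame('wrist'))[130:270,175:343]
cv2.imwrite('pics/g3.png',np.hstack([cv2.resize(x,(396,330),interpolation=3) for x in(a,b)]))"
```

```text
box 287 205 20 6 62 base [0.55443934 0.00722457]
box 268 210 8 24 112 base [ 0.45282435 -0.02476359]
box 273 217 68 42 891 base [ 0.46044532 -0.12613326]
box 364 243 15 15 106 base [ 0.56704984 -0.19962821]
box 328 266 17 31 395 base [ 0.43595957 -0.22700553]
box 255 269 32 31 515 base [ 0.33833222 -0.16441206]
box 373 291 12 9 58 base [ 0.49127261 -0.27537386]
0.03295984031430631 0.0 [ 0.42505393 -0.0921508   0.00744216]
```

View pics/g3.png

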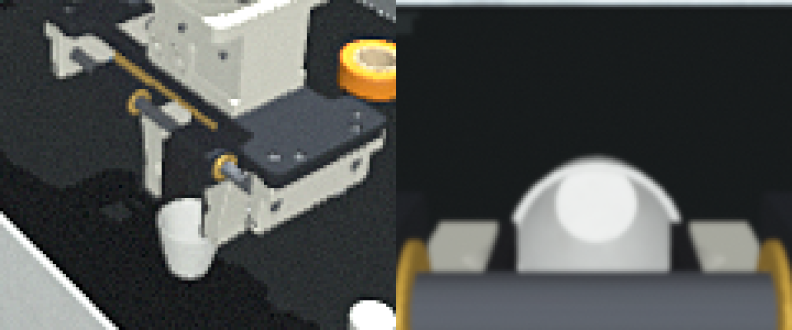

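Call:
apply_moves:
  steps:
    - {"translation":[0,0,0],"rotation":[0,0,0]}
    - {"translation":[0,0,0],"rotation":[0,0,0]}
    - {"translation":[0,0,0],"rotation":[0,0,0]}
    - {"translation":[0,0,0],"rotation":[0,0,0]}
    - {"translation":[0,0,0],"rotation":[0,0,0]}
    - {"translation":[0,0,0],"rotation":[0,0,0]}
    - {"translation":[0,0,0],"rotation":[0,0,0]}
    - {"translation":[0,0,0],"rotation":[0,0,0]}
    - {"translation":[0,0,0],"rotation":[0,0,0]}
    - {"translation":[0,0,0],"rotation":[0,0,0]}
  jaw: 0.4

```text
t: 8.88
eef_pos: [0.4251, -0.0922, 0.0075]
ee_rot: [3.142, 0.0, -3.141]
force: [-0.6, 0.1, 0.9]
width: 0.0266
gripper_force: 0.0
```

```bash
python3 -c "
from station import *
s=get_state();print(s)
import cv2,numpy as np
a=np.array(grab_frame('scene'))[175:275,225:345];b=np.array(grab_frame('wrist'))[130:270,175:343];c=np.array(grab_frame('top'))[150:250,250:370]
cv2.imwrite('pics/g4.png',np.hstack([cv2.resize(x,(396,330),interpolation=3) for x in(a,b)]))"
```

```text
{'t': 8.8833, 'q': array([ 2.43199830e-01,  1.88267554e-01, -7.40073170e-01, -4.83378727e-06,
       -6.42448377e-01, -1.81302439e+00]), 'qd': array([-6.16493410e-05, -1.57546707e-03,  2.49512824e-04,  7.00541257e-04,
       -9.17736745e-04, -1.32506249e-03]), 'joint_efforts': array([-3.75622903e-04, -3.40060687e+01,  1.85896039e+01,  4.41916510e+00,
       -8.60176957e-02, -4.26186932e-05]), 'eef_pos': array([ 0.42506756, -0.09215026,  0.00745753]), 'ee_rot': array([ 3.14158811e+00,  6.32040061e-06, -3.14062476e+00]), 'force': array([-0.61356207,  0.06410791,  0.93103818]), 'moment': array([-0.04876304, -0.01686773,  0.01110935]), 'gripper_force': 0.0, 'width': 0.026644124769143133}
```

View pics/g4.png

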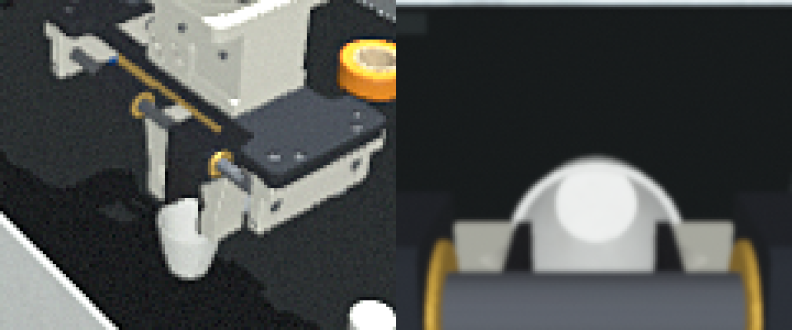

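The fingers overlap the drawn cup wall with no contact force. Before going back to it, I'll check that contacts work at all by picking the blue vial.

Call:
apply_moves:
  steps:
    - {"translation":[0,0,0],"rotation":[0,0,0]}
    - {"translation":[0,0,0],"rotation":[0,0,0]}
    - {"translation":[0,0,0],"rotation":[0,0,0]}
    - {"translation":[0,0,0],"rotation":[0,0,0]}
    - {"translation":[0,0,0.08],"rotation":[0,0,0]}
    - {"translation":[0,0,0.18],"rotation":[0,0,0]}
    - {"translation":[0,0,0.3],"rotation":[0,0,0]}
    - {"translation":[0,0,0.4],"rotation":[0,0,0]}
    - {"translation":[0,0,0.5],"rotation":[0,0,0]}
    - {"translation":[0,0,0.5],"rotation":[0,0,0]}
  jaw: -0.2

```text
t: 9.87
eef_pos: [0.4281, -0.092, 0.1372]
ee_rot: [3.141, 0.008, -3.14]
force: [1.3, -0.1, -0.6]
width: 0.0528
gripper_force: 0.0
```

Call:
apply_moves:
  steps:
    - {"translation":[0.1,0,0],"rotation":[0,0,-0.1]}
    - {"translation":[0.2,0,0],"rotation":[0,0,-0.2]}
    - {"translation":[0.3,0,0],"rotation":[0,0,-0.3]}
    - {"translation":[0.4,0,0],"rotation":[0,0,-0.4]}
    - {"translation":[0.49,0,0],"rotation":[0,0,-0.5]}
    - {"translation":[0.49,0,0],"rotation":[0,0,-0.6]}
    - {"translation":[0.49,0,0],"rotation":[0,0,-0.6]}
    - {"translation":[0.49,0,0],"rotation":[0,0,-0.6]}
    - {"translation":[0.49,0,0],"rotation":[0,0,-0.6]}
    - {"translation":[0.49,0,0],"rotation":[0,0,-0.6]}

```text
t: 10.7
eef_pos: [0.547, -0.0922, 0.1326]
ee_rot: [3.141, 0.0, 2.83]
force: [-0.6, 0.9, 0.3]
width: 0.0526
gripper_force: 0.0
```

```bash
python3 blob.py|sed -n 1,5p
python3 - <<'E'
from h import *
print(get_state()["eef_pos"],get_state()["ee_rot"])
c=camera_model("wrist"); a=np.array(grab_frame("wrist")).astype(int)
m=((a[...,0]>a[...,2]+60)&(a[...,0]>90)).astype(np.uint8)
n,l,st,ce=cv2.connectedComponentsWithStats(m)
for i in range(1,n):
    if st[i][4]>20: print(st[i],ray("wrist",*ce[i],.046,c),ray("wrist",*ce[i],.062,c))
t=np.array(grab_frame("top")).astype(int)
E
```

```text
box 287 205 18 5 67 base [0.55525206 0.01165064]
box 293 219 14 20 206 base [ 0.49075382 -0.07264361]
box 321 219 11 15 115 base [ 0.54885655 -0.09394324]
box 272 235 22 24 380 base [ 0.42177808 -0.09819255]
box 364 243 15 15 107 base [ 0.56704984 -0.19962821]
[ 0.5471384  -0.09213045  0.13276334] [3.14136463e+00 3.98644392e-04 2.82946808e+00]
[ 419   76   53   43 1051] [0.52154159 0.07642905 0.046     ] [0.5194212  0.06781782 0.062     ]
[250  99  34  36 980] [ 0.49218206 -0.06774141  0.046     ] [ 0.4917565  -0.06803016  0.062     ]
[250 175  23  25 451] [ 0.547889   -0.09061757  0.046     ] [ 0.54424766 -0.08958575  0.062     ]
```

Call:
apply_moves:
  steps:
    - {"translation":[0.004,0,-0.08],"rotation":[0,0,0]}
    - {"translation":[0.004,0,-0.16],"rotation":[0,0,0]}
    - {"translation":[0.004,0,-0.24],"rotation":[0,0,0]}
    - {"translation":[0.004,0,-0.32],"rotation":[0,0,0]}
    - {"translation":[0.004,0,-0.4],"rotation":[0,0,0]}
    - {"translation":[0.004,0,-0.46],"rotation":[0,0,0]}
    - {"translation":[0.004,0,-0.495],"rotation":[0,0,0]}
    - {"translation":[0.004,0,-0.495],"rotation":[0,0,0]}
    - {"translation":[0.004,0,-0.495],"rotation":[0,0,0]}
    - {"translation":[0.004,0,-0.495],"rotation":[0,0,0]}

```text
t: 11.68
eef_pos: [0.5494, -0.0921, 0.0098]
ee_rot: [3.141, 0.001, 2.829]
force: [0.5, 0.3, 0.5]
width: 0.0526
gripper_force: 0.0
```

Call:
apply_moves:
  steps:
    - {"translation":[0,0,0],"rotation":[0,0,0]}
    - {"translation":[0,0,0],"rotation":[0,0,0]}
    - {"translation":[0,0,0],"rotation":[0,0,0]}
    - {"translation":[0,0,0],"rotation":[0,0,0]}
    - {"translation":[0,0,0],"rotation":[0,0,0]}
    - {"translation":[0,0,0],"rotation":[0,0,0]}
    - {"translation":[0,0,0],"rotation":[0,0,0]}
    - {"translation":[0,0,0],"rotation":[0,0,0]}
    - {"translation":[0,0,0],"rotation":[0,0,0]}
    - {"translation":[0,0,0],"rotation":[0,0,0]}
  jaw: 1
  newtons: 12

```text
t: 12.52
eef_pos: [0.5485, -0.0922, 0.0087]
ee_rot: [-3.142, -0.0, 2.828]
force: [-0.2, 0.7, 0.2]
width: 0.0007
gripper_force: 0.0
```

```bash
python3 blob.py|sed -n 1,5p
python3 - <<'E'
from h import *
from scipy.spatial.transform import Rotation as Ro
out=[]
for n in("scene","wrist"):
    c=camera_model(n); a=np.array(grab_frame(n)); R=Ro.from_euler('xyz',c["rotation"]).as_matrix()
    q=R.T@(np.array([.5485,-.092,.02])-c["xyz"]); u=int(c["fx"]*q[0]/q[2]+c["cx"]);v=int(c["fy"]*q[1]/q[2]+c["cy"]); print(n,u,v)
    out.append(cv2.resize(a[max(v-50,0):v+50,u-60:u+60],(396,330),interpolation=3))
cv2.imwrite("pics/g5.png",np.hstack(out))
E
```

```text
box 286 205 19 5 69 base [0.55428464 0.01234509]
box 321 205 55 29 655 base [ 0.58774262 -0.12195598]
box 293 219 14 20 212 base [ 0.49075382 -0.07264361]
box 272 235 22 24 386 base [ 0.42177808 -0.09819255]
box 364 243 15 18 115 base [ 0.56006795 -0.20512229]
scene 326 224
wrist 259 225
```

View pics/g5.png

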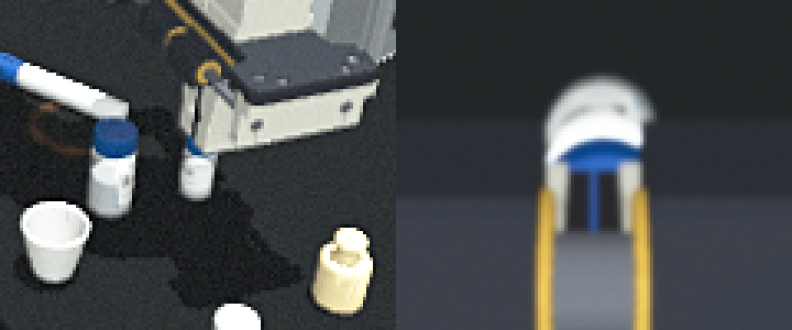

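In both grasps the finger ends sit at cap or rim height, so the real tips are higher than the reported TCP. I'll estimate that offset from the two pictures.

Run:
```python
from h import *
from scipy.spatial.transform import Rotation as Ro
s=get_state(); p=s["eef_pos"]; R0=Ro.from_euler('xyz',s["ee_rot"]).as_matrix()
np.set_printoptions(precision=1,suppress=True)
for n in("scene","wrist"):
    c=camera_model(n); R=Ro.from_euler('xyz',c["rotation"]).as_matrix()
    for d in(0,.01,.02,.03,.04):
        o=[]
        for f in([.0095,0,0],[.0095,-.008,0],[.0095,.008,0]):
            q=R.T@(p+R0@np.array(f)+[0,0,d]-c["xyz"]); o.append(np.array([c["fx"]*q[0]/q[2]+c["cx"],c["fy"]*q[1]/q[2]+c["cy"]]))
        print(n,d,*o)
```

```text
scene 0 [322.3 229.3] [324.1 231.6] [320.6 227.1]
scene 0.01 [322.9 225.7] [324.6 227.9] [321.1 223.5]
scene 0.02 [323.4 222. ] [325.2 224.2] [321.6 219.8]
scene 0.03 [323.9 218.2] [325.7 220.4] [322.2 216. ]
scene 0.04 [324.5 214.4] [326.3 216.6] [322.7 212.2]
wrist 0 [259.2 204.2] [246.  204.2] [272.4 204.2]
wrist 0.01 [259.3 209.1] [245.4 209.1] [273.1 209.1]
wrist 0.02 [259.3 214.5] [244.7 214.5] [274.  214.5]
wrist 0.03 [259.4 220.5] [243.9 220.5] [274.9 220.5]
wrist 0.04 [259.5 227.3] [243.1 227.3] [275.9 227.2]
```

The offset is about 30-35 mm: the tips are at about z = 0.04 when the reading is 0.009. I'll open, go down about 30 mm more while watching the force, then close.

Call:
apply_moves:
  steps:
    - {"translation":[0,0,0],"rotation":[0,0,0]}
    - {"translation":[0,0,0],"rotation":[0,0,0]}
    - {"translation":[0,0,0],"rotation":[0,0,0]}
    - {"translation":[0,0,0],"rotation":[0,0,0]}
    - {"translation":[0,0,0],"rotation":[0,0,0]}
    - {"translation":[0,0,0],"rotation":[0,0,0]}
    - {"translation":[0,0,0],"rotation":[0,0,0]}
    - {"translation":[0,0,0],"rotation":[0,0,0]}
    - {"translation":[0,0,0],"rotation":[0,0,0]}
    - {"translation":[0,0,0],"rotation":[0,0,0]}
  jaw: -0.2

```text
t: 13.5
eef_pos: [0.5486, -0.0922, 0.0087]
ee_rot: [-3.142, 0.0, 2.828]
force: [-0.1, 0.6, -0.9]
width: 0.0521
gripper_force: 0.0
```

Call:
apply_moves:
  steps:
    - {"translation":[0,0,-0.012],"rotation":[0,0,0]}
    - {"translation":[0,0,-0.025],"rotation":[0,0,0]}
    - {"translation":[0,0,-0.04],"rotation":[0,0,0]}
    - {"translation":[0,0,-0.055],"rotation":[0,0,0]}
    - {"translation":[0,0,-0.07],"rotation":[0,0,0]}
    - {"translation":[0,0,-0.085],"rotation":[0,0,0]}
    - {"translation":[0,0,-0.1],"rotation":[0,0,0]}
    - {"translation":[0,0,-0.11],"rotation":[0,0,0]}
    - {"translation":[0,0,-0.116],"rotation":[0,0,0]}
    - {"translation":[0,0,-0.116],"rotation":[0,0,0]}

```text
t: 14.33
eef_pos: [0.5484, -0.0922, -0.0207]
ee_rot: [-3.141, -0.001, 2.828]
force: [-0.2, -0.2, -0.8]
width: 0.0524
gripper_force: 0.0
```

Call:
apply_moves:
  steps:
    - {"translation":[0,0,0],"rotation":[0,0,0]}
    - {"translation":[0,0,0],"rotation":[0,0,0]}
    - {"translation":[0,0,0],"rotation":[0,0,0]}
    - {"translation":[0,0,0],"rotation":[0,0,0]}
    - {"translation":[0,0,0],"rotation":[0,0,0]}
    - {"translation":[0,0,0],"rotation":[0,0,0]}
    - {"translation":[0,0,0],"rotation":[0,0,0]}
    - {"translation":[0,0,0],"rotation":[0,0,0]}
    - {"translation":[0,0,0],"rotation":[0,0,0]}
    - {"translation":[0,0,0],"rotation":[0,0,0]}
  jaw: 1
  newtons: 12

```text
t: 15.17
eef_pos: [0.5487, -0.0921, -0.0202]
ee_rot: [3.142, 0.0, 2.828]
force: [-0.5, -0.2, 1.4]
width: 0.0208
gripper_force: 12.0
```

The vial is held: width 20.8 mm, force 12 N. I'll lift it and carry it to tray point (+30,-60) mm, which is world (0.516,0.286).

Call:
apply_moves:
  steps:
    - {"translation":[0,0,0.08],"rotation":[0,0,0]}
    - {"translation":[0,0,0.18],"rotation":[0,0,0]}
    - {"translation":[0,0,0.28],"rotation":[0,0,0]}
    - {"translation":[0,0,0.38],"rotation":[0,0,0]}
    - {"translation":[-0.02,0.08,0.46],"rotation":[0,0,0]}
    - {"translation":[-0.04,0.2,0.5],"rotation":[0,0,0]}
    - {"translation":[-0.06,0.32,0.5],"rotation":[0,0,0.03]}
    - {"translation":[-0.07,0.45,0.5],"rotation":[0,0,0.07]}
    - {"translation":[-0.08,0.58,0.5],"rotation":[0,0,0.14]}
    - {"translation":[-0.1,0.7,0.5],"rotation":[0,0,0.2]}

```text
t: 16.0
eef_pos: [0.5234, 0.0845, 0.1049]
ee_rot: [3.141, 0.0, 2.935]
force: [-0.2, 1.0, -0.1]
width: 0.0207
gripper_force: 12.0
```

Call:
apply_moves:
  steps:
    - {"translation":[-0.01,0.12,0],"rotation":[0,0,0]}
    - {"translation":[-0.02,0.25,0],"rotation":[0,0,0]}
    - {"translation":[-0.03,0.38,0],"rotation":[0,0,0]}
    - {"translation":[-0.03,0.5,0],"rotation":[0,0,0]}
    - {"translation":[-0.03,0.62,0],"rotation":[0,0,0]}
    - {"translation":[-0.03,0.72,0],"rotation":[0,0,0]}
    - {"translation":[-0.03,0.79,0],"rotation":[0,0,0]}
    - {"translation":[-0.03,0.81,0],"rotation":[0,0,0]}
    - {"translation":[-0.03,0.81,0],"rotation":[0,0,0]}
    - {"translation":[-0.03,0.81,0],"rotation":[0,0,0]}

```text
t: 16.83
eef_pos: [0.5157, 0.2847, 0.1044]
ee_rot: [-3.141, -0.001, 2.933]
force: [-0.7, 0.1, -0.4]
width: 0.0206
gripper_force: 12.0
```

Run:
```python
from h import *
s=get_state(); print(s["eef_pos"],s["ee_rot"],s["width"],s["gripper_force"])
def tray(n,z=.029):
    c=camera_model(n); a=np.array(grab_frame(n)).astype(int); 
    m=((a[...,1]>a[...,2]+30)&(a[...,1]>a[...,0]+15)&(a[...,1]>60)).astype(np.uint8)*255
    cn=max(cv2.findContours(m,0,2)[0],key=cv2.contourArea)
    r=cv2.minAreaRect(cn); w=np.array([ray(n,*p,z,c)[:2] for p in cv2.boxPoints(r)])
    print(n,w.round(4).tolist(),w.mean(0)); cv2.imwrite(f"pics/{n}1.png",a)
tray("top")
```

```text
[0.51572732 0.28465901 0.10435666] [-3.14080279e+00 -6.15660418e-04  2.93319203e+00] 0.020626449797660183 11.99992060661316
top [[0.4471, 0.4865], [0.5454, 0.4702], [0.4915, 0.2295], [0.3945, 0.249]] [0.4696333  0.35880735][ WARN:0@0.285] global loadsave.cpp:1063 imwrite_ Unsupported depth image for selected encoder is fallbacked to CV_8U.
```

Call:
apply_moves:
  steps:
    - {"translation":[0,0,-0.07],"rotation":[0,0,0]}
    - {"translation":[0,0,-0.15],"rotation":[0,0,0]}
    - {"translation":[0,0,-0.23],"rotation":[0,0,0]}
    - {"translation":[0,0,-0.31],"rotation":[0,0,0]}
    - {"translation":[0,0,-0.37],"rotation":[0,0,0]}
    - {"translation":[0,0,-0.42],"rotation":[0,0,0]}
    - {"translation":[0,0,-0.45],"rotation":[0,0,0]}
    - {"translation":[0,0,-0.47],"rotation":[0,0,0]}
    - {"translation":[0,0,-0.48],"rotation":[0,0,0]}
    - {"translation":[0,0,-0.48],"rotation":[0,0,0]}

```text
t: 17.72
eef_pos: [0.5162, 0.285, -0.0152]
ee_rot: [-3.142, 0.0, 2.933]
force: [0.2, 0.7, 0.2]
width: 0.0202
gripper_force: 12.0
```

Call:
apply_moves:
  steps:
    - {"translation":[0,0,0],"rotation":[0,0,0]}
    - {"translation":[0,0,0],"rotation":[0,0,0]}
    - {"translation":[0,0,0],"rotation":[0,0,0]}
    - {"translation":[0,0,0],"rotation":[0,0,0]}
    - {"translation":[0,0,0],"rotation":[0,0,0]}
    - {"translation":[0,0,0],"rotation":[0,0,0]}
    - {"translation":[0,0,0],"rotation":[0,0,0]}
    - {"translation":[0,0,0],"rotation":[0,0,0]}
    - {"translation":[0,0,0],"rotation":[0,0,0]}
    - {"translation":[0,0,0],"rotation":[0,0,0]}
  jaw: 0.25

```text
t: 18.55
eef_pos: [0.5161, 0.2853, -0.0153]
ee_rot: [-3.142, -0.0, 2.933]
force: [-0.1, -0.9, 0.2]
width: 0.0326
gripper_force: 0.0
```

Call:
apply_moves:
  steps:
    - {"translation":[0,0,0.06],"rotation":[0,0,0]}
    - {"translation":[0,0,0.16],"rotation":[0,0,0]}
    - {"translation":[0,0,0.28],"rotation":[0,0,0]}
    - {"translation":[0,0,0.4],"rotation":[0,0,0]}
    - {"translation":[-0.03,-0.1,0.48],"rotation":[0,0,0]}
    - {"translation":[-0.06,-0.24,0.48],"rotation":[0,0,0]}
    - {"translation":[-0.09,-0.38,0.48],"rotation":[0,0,0]}
    - {"translation":[-0.12,-0.52,0.48],"rotation":[0,0,0]}
    - {"translation":[-0.15,-0.66,0.48],"rotation":[0,0,0]}
    - {"translation":[-0.18,-0.8,0.48],"rotation":[0,0,0]}

```text
t: 19.38
eef_pos: [0.4703, 0.0839, 0.1049]
ee_rot: [3.141, 0.0, 2.934]
force: [0.0, -0.7, -0.4]
width: 0.0329
gripper_force: 0.0
```

Call:
apply_moves:
  steps:
    - {"translation":[-0.04,-0.14,0],"rotation":[0,0,0]}
    - {"translation":[-0.08,-0.28,0],"rotation":[0,0,0]}
    - {"translation":[-0.12,-0.42,0],"rotation":[0,0,0]}
    - {"translation":[-0.16,-0.56,0],"rotation":[0,0,0]}
    - {"translation":[-0.184,-0.68,0],"rotation":[0,0,0]}
    - {"translation":[-0.184,-0.713,0],"rotation":[0,0,0]}
    - {"translation":[-0.184,-0.713,0],"rotation":[0,0,0]}
    - {"translation":[-0.184,-0.713,0],"rotation":[0,0,0]}
    - {"translation":[-0.184,-0.713,0],"rotation":[0,0,0]}
    - {"translation":[-0.184,-0.713,0],"rotation":[0,0,0]}
  jaw: -0.36

```text
t: 20.22
eef_pos: [0.4254, -0.0921, 0.1047]
ee_rot: [3.142, -0.0, 2.934]
force: [-1.2, 0.1, -0.1]
width: 0.0598
gripper_force: 0.0
```

```bash
python3 blob.py|sed -n 1,6p
python3 - <<'E'
from h import *
a=np.array(grab_frame("scene"));b=np.array(grab_frame("top"));cv2.imwrite("pics/p1.png",np.hstack([cv2.resize(a[120:200,150:260],(400,291),interpolation=3),cv2.resize(b[145:245,70:207],(400,291),interpolation=3)])); cv2.imwrite("pics/t2.png",b)
print(get_state()["eef_pos"])
# tray from top, and blue cap
c=camera_model("top"); a=b.astype(int)
m=((a[...,1]>a[...,2]+30)&(a[...,1]>a[...,0]+15)&(a[...,1]>60)).astype(np.uint8)
cn=max(cv2.findContours(m,0,2)[0],key=cv2.contourArea); ap=cv2.approxPolyDP(cn,8,True)[:,0]
print([ray("top",*map(float,p),.029,c)[:2].round(3).tolist() for p in ap])
r=cv2.minAreaRect(cn); w=np.array([ray("top",*map(float,p),.029,c)[:2] for p in cv2.boxPoints(r)]); print(w.round(4).tolist(),w.mean(0))
m=((a[...,0]>a[...,2]+50)&(a[...,0]>a[...,1]+25)).astype(np.uint8); n,l,st,ce=cv2.connectedComponentsWithStats(m)
for i in range(1,n):
    if st[i][4]>15: print(st[i],ray("top",*ce[i],.048,c))
E
```

```text
box 286 205 20 6 76 base [0.55251226 0.00860813]
box 293 219 14 20 209 base [ 0.49075382 -0.07264361]
box 273 235 21 24 373 base [ 0.42258294 -0.09877414]
box 364 243 15 15 106 base [ 0.56704984 -0.19962821]
box 328 266 17 31 393 base [ 0.43595957 -0.22700553]
box 255 269 32 31 515 base [ 0.33833222 -0.16441206]
[ 0.42528674 -0.09217216  0.104646  ]
[[0.6, 0.443], [0.447, 0.478], [0.4, 0.262], [0.553, 0.23]]
[[0.4471, 0.4866], [0.6065, 0.4599], [0.5511, 0.2162], [0.394, 0.248]] [0.49967405 0.35266154]
[53 51 11 13 80] [0.83164697 0.54345617 0.048     ]
[ 25 116  10   9  60] [0.67463657 0.6004279  0.048     ]
[233 177  19  12 132] [0.52156519 0.09282824 0.048     ]
[157 181   8   9  57] [0.5160736  0.28414963 0.048     ]
```

Call:
apply_moves:
  steps:
    - {"translation":[0,0,-0.1],"rotation":[0,0,0]}
    - {"translation":[0,0,-0.2],"rotation":[0,0,0]}
    - {"translation":[0,0,-0.28],"rotation":[0,0,0]}
    - {"translation":[0,0,-0.34],"rotation":[0,0,0]}
    - {"translation":[0,0,-0.39],"rotation":[0,0,0]}
    - {"translation":[0,0,-0.43],"rotation":[0,0,0]}
    - {"translation":[0,0,-0.47],"rotation":[0,0,0]}
    - {"translation":[0,0,-0.5],"rotation":[0,0,0]}
    - {"translation":[0,0,-0.51],"rotation":[0,0,0]}
    - {"translation":[0,0,-0.51],"rotation":[0,0,0]}

```text
t: 21.2
eef_pos: [0.4247, -0.0927, -0.0233]
ee_rot: [-3.141, -0.001, 2.934]
force: [-0.2, -0.2, -0.7]
width: 0.0595
gripper_force: 0.0
```

Call:
apply_moves:
  steps:
    - {"translation":[0,0,0],"rotation":[0,0,0]}
    - {"translation":[0,0,0],"rotation":[0,0,0]}
    - {"translation":[0,0,0],"rotation":[0,0,0]}
    - {"translation":[0,0,0],"rotation":[0,0,0]}
    - {"translation":[0,0,0],"rotation":[0,0,0]}
    - {"translation":[0,0,0],"rotation":[0,0,0]}
    - {"translation":[0,0,0],"rotation":[0,0,0]}
    - {"translation":[0,0,0],"rotation":[0,0,0]}
    - {"translation":[0,0,0],"rotation":[0,0,0]}
    - {"translation":[0,0,0],"rotation":[0,0,0]}
  jaw: 1
  newtons: 10

```text
t: 22.03
eef_pos: [0.4256, -0.0928, -0.0225]
ee_rot: [3.141, 0.001, 2.933]
force: [-0.2, 1.0, 5.9]
width: 0.0381
gripper_force: 10.0
```

Call:
apply_moves:
  steps:
    - {"translation":[0,0,0.04],"rotation":[0,0,0]}
    - {"translation":[0,0,0.1],"rotation":[0,0,0]}
    - {"translation":[0,0,0.18],"rotation":[0,0,0]}
    - {"translation":[0,0,0.28],"rotation":[0,0,0]}
    - {"translation":[0,0,0.4],"rotation":[0,0,0]}
    - {"translation":[0,0.06,0.5],"rotation":[0,0,0]}
    - {"translation":[0,0.18,0.52],"rotation":[0,0,0]}
    - {"translation":[0,0.3,0.52],"rotation":[0,0,0]}
    - {"translation":[0,0.4,0.52],"rotation":[0,0,0]}
    - {"translation":[0,0.43,0.52],"rotation":[0,0,0]}

```text
t: 22.87
eef_pos: [0.425, 0.0168, 0.1074]
ee_rot: [3.141, 0.0, 2.934]
force: [-0.8, 0.2, -0.4]
width: 0.0385
gripper_force: 10.0
```

Call:
apply_moves:
  steps:
    - {"translation":[0.02,0.1,0],"rotation":[0,0,0]}
    - {"translation":[0.06,0.2,0],"rotation":[0,0,0]}
    - {"translation":[0.1,0.32,0],"rotation":[0,0,0]}
    - {"translation":[0.14,0.44,0],"rotation":[0,0,0]}
    - {"translation":[0.18,0.56,0],"rotation":[0,0,0]}
    - {"translation":[0.22,0.66,0],"rotation":[0,0,0]}
    - {"translation":[0.26,0.72,0],"rotation":[0,0,0]}
    - {"translation":[0.27,0.75,0],"rotation":[0,0,0]}
    - {"translation":[0.27,0.75,0],"rotation":[0,0,0]}
    - {"translation":[0.27,0.75,0],"rotation":[0,0,0]}

```text
t: 23.7
eef_pos: [0.4917, 0.2013, 0.1065]
ee_rot: [-3.14, -0.001, 2.933]
force: [-0.5, -0.9, -0.4]
width: 0.038
gripper_force: 10.0
```

Call:
apply_moves:
  steps:
    - {"translation":[0.02,0.1,0],"rotation":[0,0,0]}
    - {"translation":[0.06,0.2,0],"rotation":[0,0,0]}
    - {"translation":[0.1,0.32,0],"rotation":[0,0,0]}
    - {"translation":[0.12,0.44,0],"rotation":[0,0,0]}
    - {"translation":[0.15,0.56,0],"rotation":[0,0,0]}
    - {"translation":[0.17,0.66,0],"rotation":[0,0,0]}
    - {"translation":[0.184,0.72,0],"rotation":[0,0,0]}
    - {"translation":[0.184,0.75,0],"rotation":[0,0,0]}
    - {"translation":[0.184,0.75,0],"rotation":[0,0,0]}
    - {"translation":[0.184,0.75,0],"rotation":[0,0,0]}

```text
t: 24.53
eef_pos: [0.538, 0.3882, 0.107]
ee_rot: [-3.141, -0.001, 2.933]
force: [0.1, -0.7, -0.4]
width: 0.0381
gripper_force: 10.0
```

Call:
apply_moves:
  steps:
    - {"translation":[0,0,-0.08],"rotation":[0,0,0]}
    - {"translation":[0,0,-0.17],"rotation":[0,0,0]}
    - {"translation":[0,0,-0.26],"rotation":[0,0,0]}
    - {"translation":[0,0,-0.34],"rotation":[0,0,0]}
    - {"translation":[0,0,-0.4],"rotation":[0,0,0]}
    - {"translation":[0,0,-0.44],"rotation":[0,0,0]}
    - {"translation":[0,0,-0.465],"rotation":[0,0,0]}
    - {"translation":[0,0,-0.48],"rotation":[0,0,0]}
    - {"translation":[0,0,-0.49],"rotation":[0,0,0]}
    - {"translation":[0,0,-0.49],"rotation":[0,0,0]}

```text
t: 25.37
eef_pos: [0.5388, 0.3896, -0.0149]
ee_rot: [3.141, 0.0, 2.933]
force: [0.1, 0.3, 0.1]
width: 0.0386
gripper_force: 10.0
```

Call:
apply_moves:
  steps:
    - {"translation":[0,0,-0.005],"rotation":[0,0,0]}
    - {"translation":[0,0,-0.008],"rotation":[0,0,0]}
    - {"translation":[0,0,-0.008],"rotation":[0,0,0]}
    - {"translation":[0,0,-0.008],"rotation":[0,0,0]}
    - {"translation":[0,0,-0.008],"rotation":[0,0,0]}
    - {"translation":[0,0,-0.008],"rotation":[0,0,0]}
    - {"translation":[0,0,-0.008],"rotation":[0,0,0]}
    - {"translation":[0,0,-0.008],"rotation":[0,0,0]}
    - {"translation":[0,0,-0.008],"rotation":[0,0,0]}
    - {"translation":[0,0,-0.008],"rotation":[0,0,0]}

```text
t: 26.2
eef_pos: [0.5386, 0.3896, -0.0173]
ee_rot: [3.142, 0.0, 2.933]
force: [-0.1, -0.1, -0.6]
width: 0.0384
gripper_force: 10.0
```

Call:
apply_moves:
  steps:
    - {"translation":[0,0,-0.003],"rotation":[0,0,0]}
    - {"translation":[0,0,-0.003],"rotation":[0,0,0]}
    - {"translation":[0,0,-0.003],"rotation":[0,0,0]}
    - {"translation":[0,0,-0.003],"rotation":[0,0,0]}
    - {"translation":[0,0,-0.003],"rotation":[0,0,0]}
    - {"translation":[0,0,-0.003],"rotation":[0,0,0]}
    - {"translation":[0,0,-0.003],"rotation":[0,0,0]}
    - {"translation":[0,0,-0.003],"rotation":[0,0,0]}
    - {"translation":[0,0,-0.003],"rotation":[0,0,0]}
    - {"translation":[0,0,-0.003],"rotation":[0,0,0]}
  jaw: -0.15

```text
t: 27.03
eef_pos: [0.5386, 0.3896, -0.018]
ee_rot: [3.142, 0.0, 2.933]
force: [0.2, 0.1, -0.5]
width: 0.0504
gripper_force: 0.0
```

Call:
apply_moves:
  steps:
    - {"translation":[0,0,0.06],"rotation":[0,0,0]}
    - {"translation":[0,0,0.16],"rotation":[0,0,0]}
    - {"translation":[0,0,0.28],"rotation":[0,0,0]}
    - {"translation":[0,0,0.4],"rotation":[0,0,0]}
    - {"translation":[0,-0.1,0.5],"rotation":[0,0,0]}
    - {"translation":[0,-0.24,0.56],"rotation":[0,0,-0.2]}
    - {"translation":[0,-0.38,0.56],"rotation":[0,0,-0.4]}
    - {"translation":[0,-0.52,0.56],"rotation":[0,0,-0.6]}
    - {"translation":[0,-0.66,0.56],"rotation":[0,0,-0.8]}
    - {"translation":[0,-0.8,0.56],"rotation":[0,0,-1]}

```text
t: 27.87
eef_pos: [0.5383, 0.1881, 0.1223]
ee_rot: [3.141, 0.0, 2.405]
force: [1.2, 0.7, -1.4]
width: 0.0503
gripper_force: 0.0
```

Call:
apply_moves:
  steps:
    - {"translation":[0,-0.1,0],"rotation":[0,0,-0.2]}
    - {"translation":[0,-0.2,0],"rotation":[0,0,-0.4]}
    - {"translation":[0,-0.3,0],"rotation":[0,0,-0.6]}
    - {"translation":[0,-0.4,0],"rotation":[0,0,-0.8]}
    - {"translation":[0,-0.5,0],"rotation":[0,0,-1]}
    - {"translation":[0,-0.55,0],"rotation":[0,0,-1]}
    - {"translation":[0.015,-0.55,0],"rotation":[0,0,-1]}
    - {"translation":[0.015,-0.55,0],"rotation":[0,0,-1]}
    - {"translation":[0.015,-0.55,0],"rotation":[0,0,-1]}
    - {"translation":[0.015,-0.55,0],"rotation":[0,0,-1]}

```text
t: 28.7
eef_pos: [0.5532, 0.0159, 0.1165]
ee_rot: [3.131, -0.08, 1.951]
force: [0.4, 0.5, 0.2]
width: 0.0504
gripper_force: 0.0
```

Run:
```python
from h import *
s=get_state(); print(s["t"],s["eef_pos"],s["ee_rot"],s["q"])
c=camera_model("wrist"); w=np.array(grab_frame("wrist")); a=np.array(grab_frame("scene"));b=np.array(grab_frame("top"))
cv2.imwrite("pics/p2.png",np.vstack([np.hstack([cv2.resize(a[120:200,150:260],(400,291),interpolation=3),cv2.resize(b[140:240,65:202],(400,291),interpolation=3)]),np.hstack([cv2.resize(w,(400,300)),cv2.resize(b[120:240,180:340],(400,300),interpolation=3)])]))
import pickle; pickle.dump(c,open("p2.pkl","wb"))
```

```text
28.7 [0.55324164 0.01593606 0.11650433] [ 3.13065687 -0.08037731  1.95096908] [ 0.31774649  0.23813309 -0.310033   -0.09505486 -1.01872768 -3.02988536]
```

View pics/p2.png

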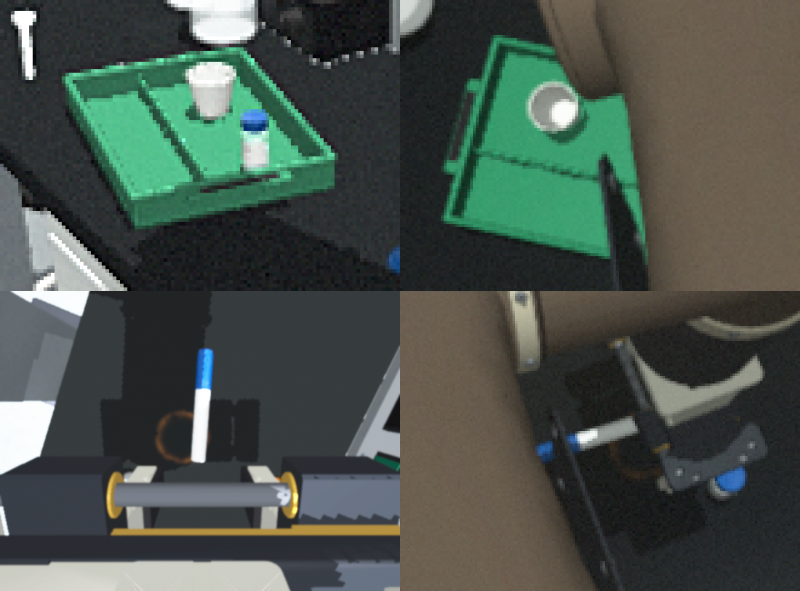

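Both the crucible and the vial stand upright in the wide bay. In the top inset the crucible is at about (552,107) with the vial beside it at about (255,140) in the scene inset, and the marker is still on the worktop. Joint 6 has reached its limit, so I'll turn the other way, about +177°, to reach the equivalent grasp.

Call:
apply_moves:
  steps:
    - {"translation":[0,0,0],"rotation":[0,0,0.2]}
    - {"translation":[0,0,0],"rotation":[0,0,0.4]}
    - {"translation":[0,0,0],"rotation":[0,0,0.6]}
    - {"translation":[0,0,0],"rotation":[0,0,0.8]}
    - {"translation":[0,0,0],"rotation":[0,0,1]}
    - {"translation":[0,0,0],"rotation":[0,0,1]}
    - {"translation":[0,0,0],"rotation":[0,0,1]}
    - {"translation":[0,0,0],"rotation":[0,0,1]}
    - {"translation":[0,0,0],"rotation":[0,0,1]}
    - {"translation":[0,0,0],"rotation":[0,0,1]}

```text
t: 29.68
eef_pos: [0.5532, 0.0153, 0.1166]
ee_rot: [3.131, -0.08, 2.472]
force: [0.3, -0.0, -0.3]
width: 0.0504
gripper_force: 0.0
```

Call:
apply_moves:
  steps:
    - {"translation":[0,0,0],"rotation":[0,0,0.2]}
    - {"translation":[0,0,0],"rotation":[0,0,0.4]}
    - {"translation":[0,0,0],"rotation":[0,0,0.6]}
    - {"translation":[0,0,0],"rotation":[0,0,0.8]}
    - {"translation":[0,0,0],"rotation":[0,0,1]}
    - {"translation":[0,0,0],"rotation":[0,0,1]}
    - {"translation":[0,0,0],"rotation":[0,0,1]}
    - {"translation":[0,0,0],"rotation":[0,0,1]}
    - {"translation":[0,0,0],"rotation":[0,0,1]}
    - {"translation":[0,0,0],"rotation":[0,0,1]}

```text
t: 30.52
eef_pos: [0.5533, 0.0152, 0.1166]
ee_rot: [3.131, -0.08, 2.995]
force: [-0.3, 0.3, 0.1]
width: 0.0507
gripper_force: 0.0
```

Call:
apply_moves:
  steps:
    - {"translation":[0,0,0],"rotation":[0,0,0.2]}
    - {"translation":[0,0,0],"rotation":[0,0,0.4]}
    - {"translation":[0,0,0],"rotation":[0,0,0.6]}
    - {"translation":[0,0,0],"rotation":[0,0,0.8]}
    - {"translation":[0,0,0],"rotation":[0,0,1]}
    - {"translation":[0,0,0],"rotation":[0,0,1]}
    - {"translation":[0,0,0],"rotation":[0,0,1]}
    - {"translation":[0,0,0],"rotation":[0,0,1]}
    - {"translation":[0,0,0],"rotation":[0,0,1]}
    - {"translation":[0,0,0],"rotation":[0,0,1]}

```text
t: 31.35
eef_pos: [0.5533, 0.0152, 0.1165]
ee_rot: [3.131, -0.08, -2.765]
force: [-0.5, 0.2, 0.1]
width: 0.0502
gripper_force: 0.0
```

Call:
apply_moves:
  steps:
    - {"translation":[0,0,0],"rotation":[0,0,0.2]}
    - {"translation":[0,0,0],"rotation":[0,0,0.4]}
    - {"translation":[0,0,0],"rotation":[0,0,0.6]}
    - {"translation":[0,0,0],"rotation":[0,0,0.8]}
    - {"translation":[0,0,0],"rotation":[0,0,1]}
    - {"translation":[0,0,0],"rotation":[0,0,1]}
    - {"translation":[0,0,0],"rotation":[0,0,1]}
    - {"translation":[0,0,0],"rotation":[0,0,1]}
    - {"translation":[0,0,0],"rotation":[0,0,1]}
    - {"translation":[0,0,0],"rotation":[0,0,1]}

```text
t: 32.18
eef_pos: [0.5533, 0.0152, 0.1165]
ee_rot: [3.131, -0.08, -2.241]
force: [-0.5, 0.5, 0.3]
width: 0.0506
gripper_force: 0.0
```

Call:
apply_moves:
  steps:
    - {"translation":[0,0,0],"rotation":[0,0,0.2]}
    - {"translation":[0,0,0],"rotation":[0,0,0.4]}
    - {"translation":[0,0,0],"rotation":[0,0,0.6]}
    - {"translation":[0,0,0],"rotation":[0,0,0.8]}
    - {"translation":[0,0,0],"rotation":[0,0,1]}
    - {"translation":[0,0,0],"rotation":[0,0,1]}
    - {"translation":[0,0,0],"rotation":[0,0,1]}
    - {"translation":[0,0,0],"rotation":[0,0,1]}
    - {"translation":[0,0,0],"rotation":[0,0,1]}
    - {"translation":[0,0,0],"rotation":[0,0,1]}

```text
t: 33.02
eef_pos: [0.5534, 0.0152, 0.1165]
ee_rot: [3.131, -0.08, -1.717]
force: [-0.3, 0.1, 0.1]
width: 0.0504
gripper_force: 0.0
```

Run:
```python
from h import *
s=get_state(); print(s["t"],s["eef_pos"],s["ee_rot"],s["q"][[0,5]])
def fit(n,a,c):
    a=a.astype(int); m=((a.min(2)>120)&(a.max(2)-a.min(2)<45))|((a[...,0]>a[...,2]+60)&(a[...,0]>90))
    v,u=np.nonzero(m); P=np.array([ray(n,x,y,.01,c)[:2] for x,y in zip(u.astype(float),v)])
    k=(abs(P[:,0]-.542)<.045)&(abs(P[:,1]-.051)<.08); m2=np.zeros(m.shape,np.uint8); m2[v[k],u[k]]=1
    nn,l,st,ce=cv2.connectedComponentsWithStats(m2)
    for i in range(1,nn):
        if st[i][4]>30:
            q=P[k][l[v[k],u[k]]==i].astype(np.float32); r=cv2.minAreaRect(q); print(n,st[i],r[0],r[1],np.degrees(np.arctan2(*(np.linalg.svd(q-q.mean(0),full_matrices=False)[2][0][::-1]))))
c=camera_model("wrist"); fit("wrist",np.array(grab_frame("wrist")),c)
fit("top0",cv2.imread("pics/top0.png"),camera_model("top"))
```

```text
33.0167 [0.55336515 0.01517144 0.11645659] [ 3.13070361 -0.08030797 -1.71723935] [ 0.42927463 -0.61648677]
wrist [ 241  165   54   81 1617] (0.5465282201766968, 0.031653888523578644) (0.017463887110352516, 0.08651508390903473) 108.00123
wrist [318 224   7  18  66] (0.4995892345905304, 0.06288926303386688) (0.017476920038461685, 0.005057578440755606) 98.216354
wrist [243 250   9   8  59] (0.5729312300682068, 0.07288355380296707) (0.007090134546160698, 0.007739585358649492) -168.71782
wrist [292 276  21  14 223] (0.5240868330001831, 0.11064258217811584) (0.013621604070067406, 0.019885536283254623) 156.89053
top0 [234 167  51  21 365] (0.5413306951522827, 0.05198720097541809) (0.01729157753288746, 0.129985973238945) -72.34245
```

Run:
```python
from h import *
from scipy.spatial.transform import Rotation as Ro
s=get_state(); A=Ro.from_euler('xyz',s["ee_rot"]); B=Ro.from_euler('xyz',[np.pi,0,np.radians(-72.2)])
print(np.degrees((B*A.inv()).as_rotvec())/30,(np.array([.5413,.052,.115])-s["eef_pos"])/.25)
```

```text
[ 0.15593204 -0.00821157  0.87255429] [-0.04828325  0.14729998 -0.00575636]
```

Call:
apply_moves:
  steps:
    - {"translation":[-0.02,0.05,0],"rotation":[0.04,0,0.2]}
    - {"translation":[-0.04,0.1,0],"rotation":[0.08,0,0.4]}
    - {"translation":[-0.048,0.147,0],"rotation":[0.12,-0.004,0.6]}
    - {"translation":[-0.048,0.147,0],"rotation":[0.156,-0.008,0.8]}
    - {"translation":[-0.048,0.147,0],"rotation":[0.156,-0.008,0.873]}
    - {"translation":[-0.048,0.147,0],"rotation":[0.156,-0.008,0.873]}
    - {"translation":[-0.048,0.147,0],"rotation":[0.156,-0.008,0.873]}
    - {"translation":[-0.048,0.147,0],"rotation":[0.156,-0.008,0.873]}
    - {"translation":[-0.048,0.147,0],"rotation":[0.156,-0.008,0.873]}
    - {"translation":[-0.048,0.147,0],"rotation":[0.156,-0.008,0.873]}

```text
t: 33.9
eef_pos: [0.5413, 0.052, 0.1164]
ee_rot: [3.141, -0.0, -1.259]
force: [0.8, -0.1, 0.9]
width: 0.0503
gripper_force: 0.0
```

Call:
apply_moves:
  steps:
    - {"translation":[0,0,-0.1],"rotation":[0,0,0]}
    - {"translation":[0,0,-0.2],"rotation":[0,0,0]}
    - {"translation":[0,0,-0.3],"rotation":[0,0,0]}
    - {"translation":[0,0,-0.38],"rotation":[0,0,0]}
    - {"translation":[0,0,-0.44],"rotation":[0,0,0]}
    - {"translation":[0,0,-0.49],"rotation":[0,0,0]}
    - {"translation":[0,0,-0.53],"rotation":[0,0,0]}
    - {"translation":[0,0,-0.55],"rotation":[0,0,0]}
    - {"translation":[0,0,-0.562],"rotation":[0,0,0]}
    - {"translation":[0,0,-0.562],"rotation":[0,0,0]}

```text
t: 34.73
eef_pos: [0.5412, 0.052, -0.0242]
ee_rot: [3.141, -0.0, -1.259]
force: [0.4, 0.6, 1.3]
width: 0.0504
gripper_force: 0.0
```

Call:
apply_moves:
  steps:
    - {"translation":[0,0,0],"rotation":[0,0,0]}
    - {"translation":[0,0,0],"rotation":[0,0,0]}
    - {"translation":[0,0,0],"rotation":[0,0,0]}
    - {"translation":[0,0,0],"rotation":[0,0,0]}
    - {"translation":[0,0,0],"rotation":[0,0,0]}
    - {"translation":[0,0,0],"rotation":[0,0,0]}
    - {"translation":[0,0,0],"rotation":[0,0,0]}
    - {"translation":[0,0,0],"rotation":[0,0,0]}
    - {"translation":[0,0,0],"rotation":[0,0,0]}
    - {"translation":[0,0,0],"rotation":[0,0,0]}
  jaw: 1
  newtons: 12

```text
t: 35.57
eef_pos: [0.5414, 0.052, -0.0237]
ee_rot: [-3.141, 0.0, -1.258]
force: [-1.5, 0.0, 4.9]
width: 0.0168
gripper_force: 12.0
```

Call:
apply_moves:
  steps:
    - {"translation":[0,0,0.05],"rotation":[0,0,0]}
    - {"translation":[0,0,0.14],"rotation":[0,0,0]}
    - {"translation":[0,0,0.26],"rotation":[0,0,0]}
    - {"translation":[0,0,0.38],"rotation":[0,0,0]}
    - {"translation":[-0.03,0.08,0.46],"rotation":[0,0,-0.12]}
    - {"translation":[-0.06,0.2,0.48],"rotation":[0,0,-0.25]}
    - {"translation":[-0.09,0.32,0.48],"rotation":[0,0,-0.4]}
    - {"translation":[-0.12,0.44,0.48],"rotation":[0,0,-0.55]}
    - {"translation":[-0.15,0.56,0.48],"rotation":[0,0,-0.7]}
    - {"translation":[-0.18,0.66,0.48],"rotation":[0,0,-0.85]}

```text
t: 36.4
eef_pos: [0.4958, 0.2187, 0.096]
ee_rot: [-3.141, 0.0, -1.707]
force: [0.6, -0.2, 0.1]
width: 0.0168
gripper_force: 12.0
```

Call:
apply_moves:
  steps:
    - {"translation":[-0.03,0.1,0],"rotation":[0,0,-0.07]}
    - {"translation":[-0.06,0.22,0],"rotation":[0,0,-0.14]}
    - {"translation":[-0.1,0.34,0],"rotation":[0,0,-0.14]}
    - {"translation":[-0.13,0.44,0],"rotation":[0,0,-0.14]}
    - {"translation":[-0.15,0.52,0],"rotation":[0,0,-0.14]}
    - {"translation":[-0.166,0.58,0],"rotation":[0,0,-0.14]}
    - {"translation":[-0.166,0.58,0],"rotation":[0,0,-0.14]}
    - {"translation":[-0.166,0.58,0],"rotation":[0,0,-0.14]}
    - {"translation":[-0.166,0.58,0],"rotation":[0,0,-0.14]}
    - {"translation":[-0.166,0.58,0],"rotation":[0,0,-0.14]}

```text
t: 37.23
eef_pos: [0.4549, 0.361, 0.0959]
ee_rot: [3.141, -0.0, -1.778]
force: [-0.3, -0.6, -1.1]
width: 0.0169
gripper_force: 12.0
```

Call:
apply_moves:
  steps:
    - {"translation":[0,0,-0.06],"rotation":[0,0,0]}
    - {"translation":[0,0,-0.13],"rotation":[0,0,0]}
    - {"translation":[0,0,-0.2],"rotation":[0,0,0]}
    - {"translation":[0,0,-0.26],"rotation":[0,0,0]}
    - {"translation":[0,0,-0.31],"rotation":[0,0,0]}
    - {"translation":[0,0,-0.345],"rotation":[0,0,0]}
    - {"translation":[0,0,-0.365],"rotation":[0,0,0]}
    - {"translation":[0,0,-0.376],"rotation":[0,0,0]}
    - {"translation":[0,0,-0.376],"rotation":[0,0,0]}
    - {"translation":[0,0,-0.376],"rotation":[0,0,0]}

```text
t: 38.07
eef_pos: [0.4551, 0.3622, 0.0026]
ee_rot: [-3.141, 0.001, -1.777]
force: [-0.1, -0.1, 0.6]
width: 0.0166
gripper_force: 12.0
```

Call:
apply_moves:
  steps:
    - {"translation":[0,0,0],"rotation":[0,0,0]}
    - {"translation":[0,0,0],"rotation":[0,0,0]}
    - {"translation":[0,0,0],"rotation":[0,0,0]}
    - {"translation":[0,0,0],"rotation":[0,0,0]}
    - {"translation":[0,0,0],"rotation":[0,0,0]}
    - {"translation":[0,0,0],"rotation":[0,0,0]}
    - {"translation":[0,0,0],"rotation":[0,0,0]}
    - {"translation":[0,0,0],"rotation":[0,0,0]}
    - {"translation":[0,0,0],"rotation":[0,0,0]}
    - {"translation":[0,0,0],"rotation":[0,0,0]}
  jaw: 0.3

```text
t: 38.9
eef_pos: [0.4548, 0.362, 0.002]
ee_rot: [-3.142, 0.0, -1.777]
force: [-0.4, 0.5, 0.5]
width: 0.031
gripper_force: 0.0
```

Call:
apply_moves:
  steps:
    - {"translation":[0,0,0.05],"rotation":[0,0,0]}
    - {"translation":[0,0,0.15],"rotation":[0,0,0]}
    - {"translation":[0,0,0.28],"rotation":[0,0,0]}
    - {"translation":[0,0,0.4],"rotation":[0,0,0]}
    - {"translation":[0,-0.1,0.5],"rotation":[0,0,0]}
    - {"translation":[0,-0.24,0.6],"rotation":[0,0,0]}
    - {"translation":[0,-0.38,0.6],"rotation":[0,0,0]}
    - {"translation":[0,-0.52,0.6],"rotation":[0,0,0]}
    - {"translation":[0,-0.66,0.6],"rotation":[0,0,0]}
    - {"translation":[0,-0.8,0.6],"rotation":[0,0,0]}

```text
t: 39.73
eef_pos: [0.4544, 0.1605, 0.1523]
ee_rot: [-3.141, 0.001, -1.776]
force: [0.2, 0.0, -0.8]
width: 0.0306
gripper_force: 0.0
```

Call:
apply_moves:
  steps:
    - {"translation":[0,-0.14,0],"rotation":[0,0,0]}
    - {"translation":[0,-0.28,0],"rotation":[0,0,0]}
    - {"translation":[0,-0.42,0],"rotation":[0,0,0]}
    - {"translation":[0,-0.56,0],"rotation":[0,0,0]}
    - {"translation":[0,-0.7,0],"rotation":[0,0,0]}
    - {"translation":[0,-0.8,0],"rotation":[0,0,0]}
    - {"translation":[0,-0.8,0],"rotation":[0,0,0]}
    - {"translation":[0,-0.8,0],"rotation":[0,0,0]}
    - {"translation":[0,-0.8,0],"rotation":[0,0,0]}
    - {"translation":[0,-0.8,0],"rotation":[0,0,0]}

```text
t: 40.57
eef_pos: [0.4549, -0.0374, 0.1521]
ee_rot: [-3.141, 0.0, -1.776]
force: [0.2, 0.1, 0.0]
width: 0.0305
gripper_force: 0.0
```

```bash
python3 - <<'E'
from h import *
s=get_state(); print(s["t"],s["eef_pos"])
b=np.array(grab_frame("top")); sc=np.array(grab_frame("scene")); cv2.imwrite("pics/end_top.png",b); cv2.imwrite("pics/end_scene.png",sc)
a=b.astype(int); c=camera_model("top")
g=((a[...,1]>a[...,2]+30)&(a[...,1]>a[...,0]+15)&(a[...,1]>60)).astype(np.uint8)
cn=max(cv2.findContours(g,0,2)[0],key=cv2.contourArea); ap=cv2.approxPolyDP(cn,8,True)[:,0]
C=np.array([ray("top",*map(float,p),.029,c)[:2] for p in ap]); print("tray",C.round(3).tolist())
hull=cv2.fillPoly(np.zeros_like(g),[cn],1)
o=C[:4].mean(0); th=np.radians(-12); R=np.array([[np.cos(th),-np.sin(th)],[np.sin(th),np.cos(th)]])
m=(hull>0)&(((a.min(2)>110)&(a.max(2)-a.min(2)<45))|((a[...,0]>a[...,2]+50)&(a[...,0]>a[...,1]+20)))
n,l,st,ce=cv2.connectedComponentsWithStats(m.astype(np.uint8))
for i in range(1,n):
    if st[i][4]>8:
        v,u=np.nonzero(l==i); P=np.array([R.T@(ray("top",float(x),float(y),.02,c)[:2]-o) for x,y in zip(u,v)])
        print(st[i],"tray xy min/max",P.min(0).round(3),P.max(0).round(3),P.mean(0).round(3))
E
sed 's/np.array(grab_frame("scene"))/cv2.imread("pics\/end_scene.png")/;/lastscene/d' blob.py|python3 -
```

```text
40.5667 [ 0.45491265 -0.03740162  0.15206968]
tray [[0.447, 0.478], [0.428, 0.397], [0.478, 0.421], [0.553, 0.23], [0.6, 0.443]]
[109 168  17  17 233] tray xy min/max [0.041 0.006] [0.082 0.047] [0.061 0.027]
box 293 219 14 20 205 base [ 0.49075382 -0.07264361]
box 364 243 15 15 106 base [ 0.56704984 -0.19962821]
box 328 266 17 31 394 base [ 0.43595957 -0.22700553]
box 255 269 32 31 515 base [ 0.33833222 -0.16441206]
box 373 291 12 9 58 base [ 0.49127261 -0.27537386]
```

Run:
```python
from h import *
o=np.array([.4998,.3525]); th=np.radians(-12); R=np.array([[np.cos(th),-np.sin(th)],[np.sin(th),np.cos(th)]])
for n in("scene","top"):
    a=cv2.imread(f"pics/end_{n}.png").astype(int); c=camera_model(n)
    for nm,m in(("white",(a.min(2)>120)&(a.max(2)-a.min(2)<45)),("blue",(a[...,0]>a[...,2]+50)&(a[...,0]>a[...,1]+20))):
        k,l,st,ce=cv2.connectedComponentsWithStats(m.astype(np.uint8))
        for i in range(1,k):
            p=R.T@(ray(n,*ce[i],.012,c)[:2]-o)
            if st[i][4]>10 and abs(p[0])<.09 and abs(p[1])<.13:
                v,u=np.nonzero(l==i); P=np.array([R.T@(ray(n,float(x),float(y),.012,c)[:2]-o) for x,y in zip(u,v)])
                print(n,nm,st[i],P.min(0).round(3),P.max(0).round(3),P.mean(0).round(3))
```

```text
scene white [201 137  14  16 162] [0.015 0.021] [0.066 0.127] [0.037 0.077]
scene white [184 153  14  18 119] [-0.054 -0.071] [-0.036  0.04 ] [-0.045 -0.017]
scene white [217 158   7   9  51] [ 0.017 -0.074] [ 0.043 -0.03 ] [ 0.031 -0.053]
scene blue [181 147   7   8  36] [-0.055  0.036] [-0.036  0.082] [-0.045  0.058]
scene blue [216 150   8   6  37] [ 0.038 -0.015] [0.062 0.019] [0.05  0.002]
top white [109 168  17  17 231] [0.013 0.033] [0.054 0.074] [0.033 0.053]
top blue [156 181   9   7  45] [ 0.028 -0.063] [ 0.044 -0.044] [ 0.036 -0.054]
top blue [103 204  12   8  76] [-0.052  0.041] [-0.036  0.069] [-0.044  0.054]
```

The marker lies along the narrow bay (tray x -0.055 to -0.036 m, middle near y = 0). The vial and crucible are in the wide bay, and the tray and bystanders have not moved. I'm handing the job in.

```bash
python3 -c "
from station import *
print(job_done())"
```

```text
the job is handed in; nothing more can be done
None
```

I handed the job in at about 41 s, with the marker flat in the narrow bay, the small blue-capped vial and the crucible upright in the wide bay, and the tray, white vial and weight unmoved by my camera checks; the judge's verdict was not shown.

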